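# Close the plaster mould and switch on the slip pump

### The job

Close the two-part plaster mould on the casting board: bring the loose half up against the half that is bolted to the board, so that the joint is tight and the sides are flush. Let go of it, and only then flip the bat toggle on the pump's switch box over to the side of the small domed pilot lens. Handle the plaster gently, without dropping or toppling it, and leave the other pots and vessels where they stand.

Things in the scene. Friction and masses are not known exactly. Their poses are not given: they have to be found in the camera images.
- fixed_face (a point): Centre of the fixed mould half's joint face, 52 above the table; x points level from the face into the fixed half, roughly away from the robot, y along the face, z up. The half is a plaster block 60 thick (x), 140 wide (y), 80 high, bolted at its back to a board. In the joint face is an upright half-octagon cavity 70 wide, 35 deep, open to the top and the face.
- half_center (a point): Centre (half-way up) of the loose half: the mirror image, 60 (x) by 140 (y) by 80, about 0.55 kg, standing askew on the board 80 to 120 in front of the fixed half; slides when pushed. Joint face with cavity at +x, flat back at -x. At y = 0 only a wall 25 thick (x -30 to -5), graspable from above. Closed, it is at x = -30, y = z = 0 in fixed_face's axes, axes parallel.
- half_face (a point): Centre of the loose half's joint face, 30 along +x from half_center, same axes. The cavity is 30 wide at its flat bottom (the wall), 70 at the face; its floor is 15 above the half's underside.
- station: Plywood board carrying the fixed half; immovable, 12 thick; 220 wide from 200 to 30 in front of the fixed joint face (-x), from there to 85 behind it 150 wide. Origin on the table below fixed_face, same axes.
- switch_box: Grey switch box of the slip pump, fixed to the table: 100 (x) by 140 (y) by 55 high; origin at the centre of its underside, z up. A round, clear-to-grey domed pilot lens (24 across) sits on its top at y = +52 (up to 69 above the table).
- toggle (a joint): Angle (rad) of the steel bat toggle: -0.45 off, leaning to the box's -y side; 0 upright; +0.45 on, leaning to +y, towards the lens. It pivots about the box's x direction at the centre of the box's top (55 above the table) and falls over by itself to the side it is pushed past centre. It takes under 1 N at the tip.
- toggle_tip (a point): Tip of the bat toggle, 60 from its pivot; the bat is 10 thick at the foot, 16 near the tip.
- egg_pot_a: Bystander: egg-shaped lidded pot, 113 tall, 68 across, beside the fixed half's +y end; origin at the centre of its underside.
- egg_pot_b: Bystander: a second egg-shaped pot of the same size beside the fixed half's -y end; origin at the centre of its underside.
- cup: Bystander: small round handleless cup, 55 tall, 68 across, in front of the switch box; origin at the centre of its underside.
- jar: Bystander: closed grey jar, 100 tall, 70 across, behind the switch box; origin at the centre of its underside.
- teapot: Bystander: teapot with spout and handle, 130 tall, about 200 long, at the left side of the table; origin at the centre of its underside.
- enamel_can: Bystander: cream mug-shaped can with a handle, 110 tall, 100 across, at the right side of the table; origin at the centre of its underside.
There are look-alikes about, which are no part of the job. Leave any yellow look-alike of the part that bears half_center alone. Leave any red look-alike of the switch_box alone.

How it is judged:
By the outcome, as a careful person would: the job done as asked, in the order asked, and still so for the second after the job is handed in, with the robot touching nothing.
It also fails if it takes over 64 s, if anything falls off the work surface, if the arm or the gripper's body presses on something with over 40 N, if the wrist force passes 120 N, or if a joint passes its speed limit or range.

### The arm

A 6-joint arm with a two-finger parallel gripper is mounted at the origin on the work surface. World frame = base frame: x ahead of the robot, y to its left, z up, the work surface at z = 0. Lengths are in mm, angles in rad, forces in N, time in s.
With the tool pointing down it reaches from about 400 to 825 mm from the base axis. Payload 7 kg.
Tool frame: the origin (TCP) lies at the very end of the fingers, on their centre line; the grasp point (between the pads) lies 19 mm behind it; z points along the fingers, y is the direction in which the jaws open and shut (so a half turn about z gives the same grasp; the last joint's range is limited). The gripper opens to 88 mm and grips with 3 to 60 N. Pads are 19 mm wide; open, the fingers measure 130 mm over their backs; the gripper's body (78 mm by 193 mm) begins 47 mm behind the grasp point.
Start: joints at [-0.865, 0.359, 0.012, 0, -1.224, -0.288], TCP at [273.854, -616.927, 226.561] pointing down, gripper open.
Joint ranges: [-3.07, 3.07], [-1.43, 2.12], [-1.02, 1.25], [-3.03, 1.67], [-3.05, -0], [-3.03, 3.03]. Speed limits (rad/s): [2.39, 2.39, 3.01, 3.14, 3.14, 3.14].

### API

Orientations are given as a unit quaternion [x, y, z, w].
In Python, from plant import bot gives the robot as it stands. Calls block until the motion is done:
- bot.move_ptp(position, orientation): joint-space move of the TCP to a pose.
- bot.line_to(position, velocity=150, ori=None): straight line of the TCP; ori=None keeps the orientation; velocity is the mean speed in mm/s.
- bot.move_joints(angles): joint-space move.
- bot.move_gripper(opening, force=None): finger opening in mm; force is the grip in N (None keeps the last); returns when the fingers have stopped.
- bot.pause(seconds).
- bot.solve_ik(position, orientation): joint angles nearest the present ones, or None.
- bot.read_state(): the state.
- bot.camera(name): name is "side" or "top" or "wrist"; returns the picture (420x560x3 uint8, red, green, blue); there is no depth.
- bot.get_calibration(name): a dict with "fx", "fy", "cx", "cy" (pixels), "view" (4x4, takes a point from world to camera coordinates); the wrist camera has in their place "T_tool_cam" (4x4, takes a point from camera to tool coordinates, whose origin is the TCP and whose axes are the flange's). Camera axes: x right, y up, looking along -z (the intrinsics and any distortion apply to the point x, -y, -z); pixel columns grow to the right and rows downward; lengths in mm; the calibration is good to about 2 mm. The wrist camera is an equidistant fisheye: a pixel r from the principal point sees the ray r / f radians off the axis. A picture is of the moment at which its call begins: read the wrist's pose just before it. get_calibration takes no time and is no camera call.
A pose or a line that the arm cannot do raises bot.Unreachable and nothing moves.
- bot.close_job(): hands the job in, once; it reports no verdict.
The state is a dict: "t": time; "joint_pos": joint angles; "qvel": joint speeds; "tau": joint torques, N m; "tcp_pos": TCP position; "eef_rot": TCP orientation; "contact_force": force on the tool from outside, world axes, zero at the start; "moment": the same for the moment, N m; "width": finger opening in mm.
Only numpy, scipy, OpenCV 4.12 (cv2) and the standard library are available. Lean on these libraries where they do the work, as an engineer would, in place of code of your own. Each camera call takes 0.05 s, during which the arm holds its last target. There are 200 camera calls.

## Working session

There is one attempt and no reset: what is moved stays moved. The work goes in short steps, each a Python script; the robot and the scene stay as the last script left them, time stands still between calls to the robot, and variables do not carry over. Pictures are saved under pics/ and viewed, about 8 in all and at most 12, crops included, and the job is handed in when it is done.

```bash
ls; mkdir -p pics; python3 - <<'E'
from plant import bot
import cv2, numpy as np
for n in ["top","side"]:
    im=bot.camera(n); cv2.imwrite(f"pics/{n}0.png",im[:,:,::-1]); 
    c=bot.get_calibration(n); print(n,{k:np.round(v,3).tolist() for k,v in c.items()})
c=bot.get_calibration("wrist"); print({k:np.round(v,3).tolist() for k,v in c.items()})
print(bot.read_state())
E
```

```text
pics
top {'fx': 383.189, 'fy': 383.189, 'cx': 284.01, 'cy': 212.7, 'view': [[0.008, -1.0, -0.009, -1.33], [0.989, 0.007, 0.149, -540.095], [-0.149, -0.011, 0.989, -1460.981], [0.0, 0.0, 0.0, 1.0]]}
side {'fx': 536.661, 'fy': 536.661, 'cx': 274.412, 'cy': 206.108, 'view': [[0.707, -0.707, 0.005, -360.09], [0.543, 0.547, 0.638, -339.088], [-0.454, -0.448, 0.77, -1503.317], [0.0, 0.0, 0.0, 1.0]]}
{'fx': 325.192, 'fy': 325.192, 'cx': 271.671, 'cy': 208.796, 'T_tool_cam': [[0.0, 0.965, 0.263, 70.806], [1.0, -0.0, -0.001, 0.823], [-0.001, 0.263, -0.965, -158.308], [0.0, 0.0, 0.0, 1.0]]}
{'t': 0.1, 'joint_pos': array([-8.64925880e-01,  3.59301297e-01,  1.11859498e-02, -3.11282273e-04,
       -1.22411585e+00, -2.88100857e-01]), 'qvel': array([-0.00051169, -0.00102033,  0.00163115,  0.0010951 ,  0.00093238,
        0.00051055]), 'tau': array([-1.88833433e-04, -5.84163308e+01,  2.93753600e+01,  7.01551706e+00,
        1.01908366e-02, -4.38563711e-05]), 'tcp_pos': array([ 273.66891319, -616.56607383,  225.74036093]), 'eef_rot': array([-2.07317173e-01,  9.78273507e-01,  7.00414264e-04, -2.13417126e-04]), 'contact_force': array([ 0.36183584,  0.60332164, -0.46345083]), 'moment': array([-0.0135864 ,  0.03890195, -0.02769009]), 'width': 87.72143624817046}
```

View pics/top0.png

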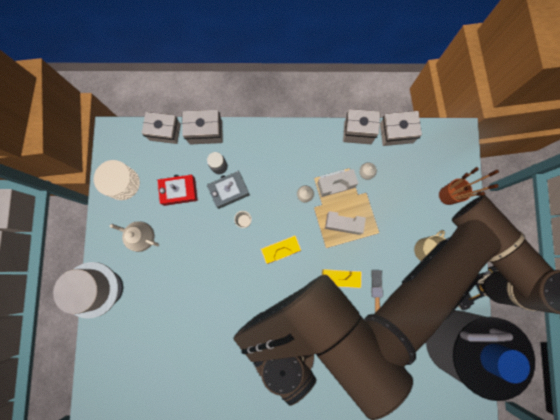

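View pics/side0.png

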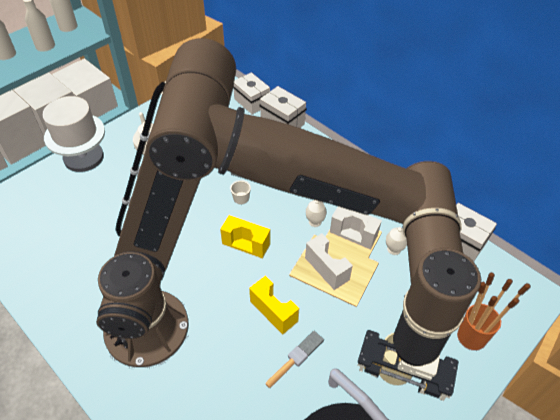

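Candidates in the top view:
- **Loose half:** grey block at (347,222). The yellow look-alikes are at (281,249) and (343,278).
- **Fixed half:** (338,182).
- **Switch box:** grey box at (228,189). The red look-alike is at (177,189).
- **Bystanders:** eggs at (305,193) and (369,171), cup (243,220), jar (216,162).

I choose the grey block on the board and the grey box. Next I'll take rough positions and a close wrist look.

```bash
cat > h.py <<'E'
from plant import bot
import cv2, numpy as np
from scipy.spatial.transform import Rotation as R
def ray(name,uv,st=None):
    """world origin and direction of a pixel's ray"""
    c=bot.get_calibration(name); u,v=uv
    a=np.array([(u-c["cx"])/c["fx"],(v-c["cy"])/c["fy"]])
    if name=="wrist":
        th=np.hypot(*a); s=np.sinc(th/np.pi)  # sin(th)/th
        d=np.array([a[0]*s,-a[1]*s,-np.cos(th)])
        T=np.eye(4); T[:3,:3]=R.from_quat(st["eef_rot"]).as_matrix(); T[:3,3]=st["tcp_pos"]
        M=T@np.array(c["T_tool_cam"])
    else:
        d=np.array([a[0],-a[1],-1.]); M=np.linalg.inv(np.array(c["view"]))
    return M[:3,3],M[:3,:3]@d
def onz(name,uv,z,st=None):
    o,d=ray(name,uv,st); return (o+d*(z-o[2])/d[2])[:3]
def proj(name,p,st=None):
    c=bot.get_calibration(name)
    if name=="wrist":
        T=np.eye(4); T[:3,:3]=R.from_quat(st["eef_rot"]).as_matrix(); T[:3,3]=st["tcp_pos"]
        V=np.linalg.inv(T@np.array(c["T_tool_cam"]))
    else: V=np.array(c["view"])
    q=V[:3,:3]@p+V[:3,3]; x=np.array([q[0],-q[1],-q[2]])
    if name=="wrist":
        r=np.hypot(x[0],x[1]); k=np.arctan2(r,x[2])/max(r,1e-9)
    else: k=1/x[2]
    return np.array([c["cx"]+c["fx"]*x[0]*k,c["cy"]+c["fy"]*x[1]*k])
def down(yaw):
    """tool pointing down; jaw axis (tool y) at angle yaw from world x"""
    y=np.array([np.cos(yaw),np.sin(yaw),0]); z=np.array([0,0,-1.]); x=np.cross(y,z)
    return R.from_matrix(np.stack([x,y,z],1)).as_quat()
def snap(name,f):
    st=bot.read_state(); im=bot.camera(name)[:,:,::-1].copy(); cv2.imwrite("pics/"+f,im); return st,im
E
python3 - <<'E'
from h import *
for n,uv,z in [("fixed",(338,182),92),("loose",(347,222),92),("box",(228,189),55),("cup",(243,220),30),("jar",(216,162),80),("eggA",(305,193),60),("eggB",(369,171),60),("can",(430,247),60)]:
    print(n,onz("top",uv,z).round(0))
st=bot.read_state(); j=st["joint_pos"]; print(R.from_quat(st["eef_rot"]).as_matrix().round(2).tolist())
for yaw in (0,np.pi,.3,.3-np.pi):
    for p in ([560,-200,420],[620,-230,250],[720,230,250]):
        q=bot.solve_ik(p,down(yaw)); print(yaw,p,None if q is None else np.round(q,2))
E
```

```text
fixed [ 652. -203.   92.]
loose [ 499. -235.   92.]
box [630. 223.  55.]
cup [511. 164.  30.]
jar [732. 269.  80.]
eggA [615. -79.  60.]
eggB [ 705. -330.   60.]
can [ 409. -554.   60.]
[[-0.91, -0.41, -0.0], [-0.41, 0.91, 0.0], [0.0, 0.0, -1.0]]
0 [560, -200, 420] None
0 [620, -230, 250] None
0 [720, 230, 250] [ 0.57  0.48  0.26  0.   -1.35  2.58]
3.141592653589793 [560, -200, 420] [-0.01  0.17  0.18  0.   -1.58  0.01]
3.141592653589793 [620, -230, 250] [-0.06  0.32  0.01  0.   -1.26  0.06]
3.141592653589793 [720, 230, 250] [ 0.57  0.48  0.26  0.   -1.35 -0.57]
0.3 [560, -200, 420] [-0.01  0.17  0.18  0.   -1.58 -2.83]
0.3 [620, -230, 250] [-0.06  0.32  0.01  0.   -1.26 -2.78]
0.3 [720, 230, 250] [ 0.57  0.48  0.26  0.   -1.35  2.88]
-2.8415926535897933 [560, -200, 420] [-0.01  0.17  0.18  0.   -1.58  0.31]
-2.8415926535897933 [620, -230, 250] [-0.06  0.32  0.01  0.   -1.26  0.36]
-2.8415926535897933 [720, 230, 250] [ 0.57  0.48  0.26  0.   -1.35 -0.27]
```

```bash
python3 - <<'E'
from h import *
bot.move_ptp([580,-220,300],down(np.pi))
bot.pause(0.2)
st,im=snap("wrist","w1.png"); print(st["t"],st["tcp_pos"])
cv2.imwrite("pics/w1b.png",cv2.resize(im,(800,600),interpolation=cv2.INTER_CUBIC))
E
```

```text
2.1417 [ 579.70338414 -220.78494568  299.81628562]
```

View pics/w1b.png

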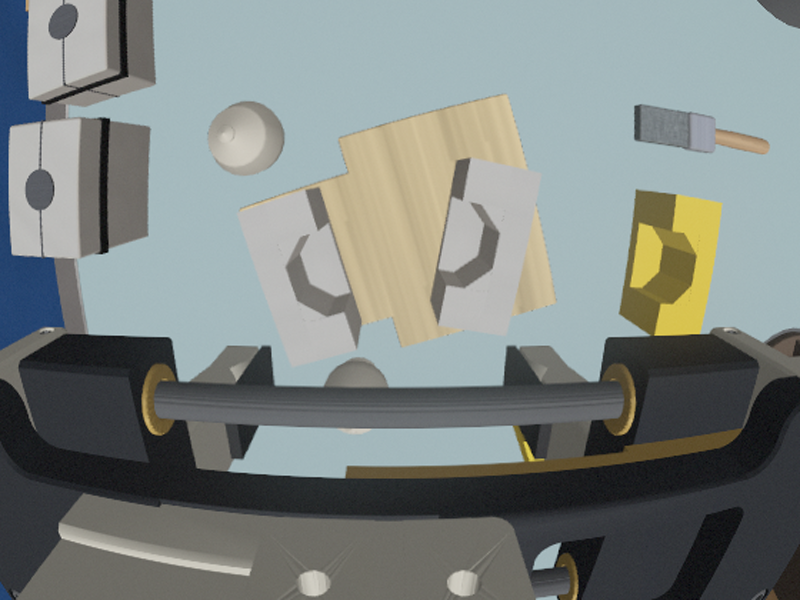

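The wrist view shows the fixed half at left (about (300,285)), the loose half at (487,245) with its cavity facing it, and a yellow look-alike at (670,265). I'll segment the top faces and cast the contours onto z=92.

```bash
cat >> h.py <<'E'
def tops(st,im,lo=165,zs=92,seeds=None,K=4,debug=None):
    """min-area rectangles of bright grey top faces cast on z=zs, from a wrist picture"""
    big=cv2.resize(im,None,fx=K,fy=K,interpolation=cv2.INTER_CUBIC)
    hsv=cv2.cvtColor(big,cv2.COLOR_BGR2HSV)
    m=((hsv[...,1]<22)&(hsv[...,2]>lo)).astype(np.uint8)*255
    m=cv2.morphologyEx(m,cv2.MORPH_OPEN,np.ones((7,7)))
    out=[]
    for c in cv2.findContours(m,cv2.RETR_EXTERNAL,cv2.CHAIN_APPROX_NONE)[0]:
        if cv2.contourArea(c)<1500*K*K: continue
        px=(c[:,0]+.5)/K-.5
        w=np.array([onz("wrist",p,zs,st)[:2] for p in px[::3]],np.float32)
        out.append((cv2.minAreaRect(w),px.mean(0)*800/560,w))
    if debug is not None: cv2.imwrite("pics/"+debug,m)
    return out
E
python3 - <<'E'
from h import *
im=cv2.imread("pics/w1.png"); st=bot.read_state()
for u,v in [(270,160),(345,180),(315,170),(510,200),(312,192),(335,140),(465,180),(450,310)]:
    x,y=int(u*.7),int(v*.7); print((u,v),im[y,x].tolist(),cv2.cvtColor(im[y:y+1,x:x+1],cv2.COLOR_BGR2HSV)[0,0].tolist())
print(cv2.cvtColor(im[int(290*.7):int(290*.7)+1,int(280*.7):int(280*.7)+1],cv2.COLOR_BGR2HSV))
for r,c,w in tops(st,im,debug="m1.png"): print(np.round(c),r)
E
```

```text
(270, 160) [149, 158, 162] [21, 20, 162]
(345, 180) [142, 178, 193] [21, 67, 193]
(315, 170) [188, 185, 165] [94, 31, 188]
(510, 200) [187, 188, 189] [15, 3, 189]
(312, 192) [102, 108, 111] [20, 21, 111]
(335, 140) [190, 186, 166] [95, 32, 190]
(465, 180) [89, 92, 97] [11, 21, 97]
(450, 310) [185, 187, 187] [30, 3, 187]
[[[  0   0 187]]]
[301. 276.] ((650.0252075195312, -205.46315002441406), (70.44970703125, 141.02371215820312), 16.192432403564453)
[484. 245.] ((500.87347412109375, -231.9132080078125), (141.20196533203125, 69.60539245605469), 80.44468688964844)
[ 23. 190.] ((938.652099609375, -301.1936950683594), (130.93704223632812, 45.46235656738281), 85.54206085205078)
[ 61. 188.] ((888.1966552734375, -296.85406494140625), (131.39698791503906, 49.41238784790039), 85.19788360595703)
```

```bash
python3 - <<'E'
import cv2,numpy as np
im=cv2.imread("pics/w1.png")[100:265,160:390]; m=cv2.imread("pics/m1.png",0)[400:1060,640:1560]
b=cv2.resize(im,(800,574),interpolation=cv2.INTER_CUBIC); m=cv2.resize(m,(800,574))
c,_=cv2.findContours((m>127).astype(np.uint8),cv2.RETR_LIST,cv2.CHAIN_APPROX_NONE); cv2.drawContours(b,c,-1,(0,0,255),1)
cv2.imwrite("pics/c1.png",b)
E
```

```text
(no output)
```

View pics/c1.png

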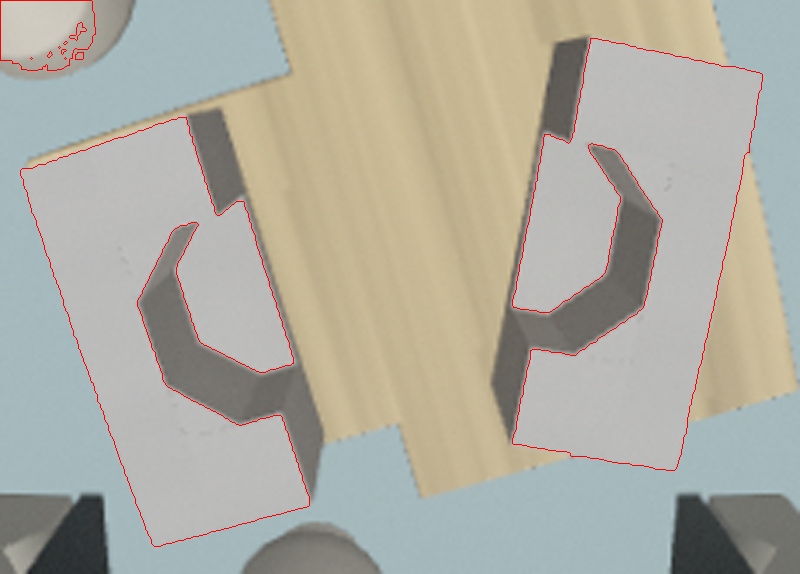

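```bash
cat >> h.py <<'E'
def pose(px,st,im,face,z=92):
    """corners (px): face/+y, back/+y, back/-y, face/-y; face=0 at x=0 (fixed) or 30 (loose). -> yaw, origin xy, rms"""
    g=cv2.cvtColor(im,cv2.COLOR_BGR2GRAY); p=np.array(px,np.float32).reshape(-1,1,2)
    q=cv2.cornerSubPix(g,p.copy(),(3,3),(-1,-1),(3,50,.01)).reshape(-1,2)
    print("corner shift",(q-p.reshape(-1,2)).round(1).tolist())
    w=np.array([onz("wrist",a,z,st)[:2] for a in q])
    b=60 if face==0 else -30
    M=np.array([[face,70],[b,70],[b,-70],[face,-70]],float)
    Rm,s=R.align_vectors(np.c_[w-w.mean(0),0*w[:,0]],np.c_[M-M.mean(0),0*M[:,0]])
    yaw=Rm.as_euler("xyz")[2]; A=Rm.as_matrix()[:2,:2]; o=w.mean(0)-A@M.mean(0)
    print("yaw",yaw.round(4),"o",o.round(1),"resid",(w-(M@A.T+o)).round(1).tolist()); return yaw,o
E
python3 - <<'E'
from h import *
im=cv2.imread("pics/w1.png"); st=bot.read_state(); print(st["tcp_pos"])
cv=lambda L:[(160+x*230/800,100+y*165/574) for x,y in L]
# image down = world +y
f=pose(cv([(309,504),(155,546),(21,170),(187,117)]),st,im,0)
l=pose(cv([(513,443),(676,470),(762,74),(590,38)]),st,im,30)
A=np.array([[np.cos(f[0]),-np.sin(f[0])],[np.sin(f[0]),np.cos(f[0])]])
print("loose in fixed",(l[1]-f[1])@A, l[0]-f[0])
np.save("f.npy",np.r_[f[0],f[1]]); np.save("l.npy",np.r_[l[0],l[1]])
E
```

```text
[ 579.73326132 -220.67392887  299.86372633]
corner shift [[0.4000000059604645, -1.5], [-0.20000000298023224, -0.10000000149011612], [1.399999976158142, -2.200000047683716], [-0.4000000059604645, -1.100000023841858]]
yaw 0.2756 o [ 624.6 -213.2] resid [[0.7, -1.1], [-0.4, 1.1], [-1.4, -1.0], [1.1, 1.0]]
corner shift [[-1.399999976158142, -0.800000011920929], [-1.100000023841858, -0.6000000238418579], [-0.800000011920929, -0.699999988079071], [-0.800000011920929, -0.699999988079071]]
yaw -0.1674 o [ 497.1 -231.6] resid [[-0.3, -0.7], [0.1, -0.0], [0.2, 0.0], [-0.1, 0.8]]
loose in fixed [-127.68251938   16.99002997] -0.4429792641575464
```

```bash
cat >> h.py <<'E'
from scipy.optimize import least_squares
def rect_fit(w,yaw,o,face):
    """fit 60x140 rectangle (known size) to contour points w near its edges"""
    xb=60 if face==0 else -30
    def loc(p): 
        c,s=np.cos(p[0]),np.sin(p[0]); return (w-p[1:])@np.array([[c,-s],[s,c]])
    p=np.r_[yaw,o]
    for tol in (6,3,3):
        L=loc(p); x,y=L.T; inx=(x>min(face,xb)+3)&(x<max(face,xb)-3)
        sel=[(abs(x-xb)<tol)&(abs(y)<66),(abs(x-face)<tol)&(abs(y)>38)&(abs(y)<67),(abs(y-70)<tol)&inx,(abs(y+70)<tol)&inx]
        def res(p):
            x,y=loc(p).T; return np.r_[(x-xb)[sel[0]],(x-face)[sel[1]],(y-70)[sel[2]],(y+70)[sel[3]]]
        p=least_squares(res,p,loss="soft_l1",x_scale=[.01,1,1]).x
    x,y=loc(p).T; e=[np.median(v) for v in ((x-xb)[sel[0]],(x-face)[sel[1]],(y-70)[sel[2]],(y+70)[sel[3]])]
    print("fit",p.round(4),"edge resid",np.round(e,2),[int(s.sum()) for s in sel]); return p
def rel(f,l):
    c,s=np.cos(f[0]),np.sin(f[0]); d=(l[1:]-f[1:])@np.array([[c,-s],[s,c]]); print("loose in fixed",d.round(2),"dyaw",round(l[0]-f[0],4)); return d
E
python3 - <<'E'
from h import *
im=cv2.imread("pics/w1.png"); st=bot.read_state()
t=tops(st,im)
f=rect_fit(t[0][2],*( .2756,[624.6,-213.2]),0); l=rect_fit(t[1][2],-.1674,[497.1,-231.6],30); rel(f,l)
np.save("f.npy",f); np.save("l.npy",l)
for dz in (300,150,45):
    c,s=np.cos(l[0]),np.sin(l[0]); p=l[1:]+np.array([c,s])*-17.5
    q=bot.solve_ik([*p,dz],down(np.pi+l[0])); print(dz,q)
c,s=np.cos(f[0]),np.sin(f[0]); p=f[1:]+np.array([c,s])*-47.5; print(p,bot.solve_ik([*p,45],down(np.pi+f[0])))
E
```

```text
Traceback (most recent call last):
  File "h.py", line 45, in tops
    w=np.array([onz("wrist",p,zs,st)[:2] for p in px[::3]],np.float32)
                ~~~^^^^^^^^^^^^^^^^^
  File "h.py", line 17, in onz
    o,d=ray(name,uv,st); return (o+d*(z-o[2])/d[2])[:3]
        ~~~^^^^^^^^^^^^
  File "h.py", line 6, in ray
    c=bot.get_calibration(name); u,v=uv
ValueError: time passes only in moves, steps and waits
```

```bash
python3 - <<'E'
s=open("h.py").read()
s=s.replace("def ray(","import functools\n@functools.lru_cache\ndef cal(n): return bot.get_calibration(n)\ndef ray(",1).replace("c=bot.get_calibration(name)","c=cal(name)")
open("h.py","w").write(s)
E
python3 - <<'E'
from h import *
im=cv2.imread("pics/w1.png"); st=bot.read_state()
t=tops(st,im)
f=rect_fit(t[0][2],*( .2756,[624.6,-213.2]),0); l=rect_fit(t[1][2],-.1674,[497.1,-231.6],30); rel(f,l)
np.save("f.npy",f); np.save("l.npy",l)
for dz in (300,150,45):
    c,s=np.cos(l[0]),np.sin(l[0]); p=l[1:]+np.array([c,s])*-17.5
    q=bot.solve_ik([*p,dz],down(np.pi+l[0])); print(dz,q)
c,s=np.cos(f[0]),np.sin(f[0]); p=f[1:]+np.array([c,s])*-47.5; print(p,bot.solve_ik([*p,45],down(np.pi+f[0])))
E
```

```text
fit [ 2.839000e-01  6.258539e+02 -2.122067e+02] edge resid [-0.05  0.12 -0.08  0.12] [135, 63, 55, 57]
fit [-1.667000e-01  4.967173e+02 -2.310896e+02] edge resid [ 0.3  -0.42 -0.02  0.19] [144, 65, 57, 60]
loose in fixed [-129.26   18.04] dyaw -0.4506
300 [-0.07463223  0.078987   -0.18391748  0.         -1.30789184 -0.09210755]
150 [-0.07463223  0.18810739 -0.41183635  0.         -0.97085259 -0.09210755]
45 [-0.07463223  0.31777817 -0.52877883  0.         -0.72423933 -0.09210755]
[ 580.25517181 -225.51111107] [-0.0574867   0.44078066 -0.32062912  0.         -0.80938656  0.34137765]
```

```bash
python3 - <<'E'
from h import *
f,l=np.load("f.npy"),np.load("l.npy")
u=lambda a:np.array([np.cos(a),np.sin(a)])
p=l[1:]-17.5*u(l[0]); o=down(np.pi+l[0])
bot.move_ptp([*p,150],o); bot.move_gripper(60)
bot.line_to([*p,43],velocity=100)
s=bot.read_state(); print(s["t"],s["tcp_pos"],p,s["contact_force"])
# correct the standing error before gripping
p2=np.r_[p,43]+(np.r_[p,43]-s["tcp_pos"])*[1,1,0]; bot.line_to(p2,velocity=30)
s=bot.read_state(); print(s["tcp_pos"],s["contact_force"])
bot.move_gripper(10,force=15)
s=bot.read_state(); print(s["t"],s["tcp_pos"],s["width"],s["contact_force"])
np.save("off.npy",np.array(p2))
st,im=snap("side","s2.png")
E
```

```text
4.8583 [ 479.95087105 -228.26657904   43.56646536] [ 479.46003067 -228.18515864] [-0.59471529  0.21815124  0.48615733]
[ 479.15864615 -228.11570466   43.4254174 ] [-0.40877078 -0.04483733  0.47197316]
5.7667 [ 479.58842044 -228.16538066   43.14349218] 25.32942855768882 [ 2.38563139 -0.10480862 -0.84892076]
```

```bash
python3 - <<'E'
from h import *
f,l=np.load("f.npy"),np.load("l.npy")
u=lambda a:np.array([np.cos(a),np.sin(a)]); n=lambda a:np.array([-np.sin(a),np.cos(a)])
s=bot.read_state(); yoff=(s["tcp_pos"][:2]-l[1:])@n(l[0]); z=s["tcp_pos"][2]; print("yoff",yoff)
o=down(np.pi+f[0]); zc=43.
tgt=lambda x,y=yoff: np.r_[f[1:]+x*u(f[0])+y*n(f[0]),zc]
loc=lambda s:((s["tcp_pos"][:2]-f[1:])@u(f[0]),(s["tcp_pos"][:2]-f[1:])@n(f[0]))
bot.line_to(tgt(-47.5-12),velocity=40,ori=o)
s=bot.read_state(); print(s["t"],loc(s),s["tcp_pos"][2],s["contact_force"],s["width"],R.from_quat(s["eef_rot"]).as_matrix()[:2,1])
e=loc(s)[1]-yoff
F=lambda s:s["contact_force"][:2]@u(f[0])
x=-59.5
while x<-42:
    x+=1.0 if x<-51 else .5
    bot.line_to(tgt(x,yoff-e),velocity=15)
    s=bot.read_state()
    if x>-52: print(x,np.round(loc(s),2),F(s).round(1),s["contact_force"].round(1),s["width"].round(2))
    if F(s)<-12: break
print(s["t"])
E
```

```text
yoff 0.03792324716755782
8.2083 (np.float64(-62.99261338723775), np.float64(0.4705557000817167)) 43.150718410332566 [-9.73169955 -1.59647036 10.45229609] 25.124215023455303 [-0.96009503 -0.27961756]Traceback (most recent call last):
  File "<stdin>", line 17, in <module>
AttributeError: 'float' object has no attribute 'round'
```

```bash
cat > push.py <<'E'
from h import *
f=np.load("f.npy")
u=lambda a:np.array([np.cos(a),np.sin(a)]); n=lambda a:np.array([-np.sin(a),np.cos(a)])
tgt=lambda x,y,z: np.r_[f[1:]+x*u(f[0])+y*n(f[0]),z]
loc=lambda s:np.array([(s["tcp_pos"][:2]-f[1:])@u(f[0]),(s["tcp_pos"][:2]-f[1:])@n(f[0]),s["tcp_pos"][2]])
F=lambda s:np.array([s["contact_force"][:2]@u(f[0]),s["contact_force"][:2]@n(f[0]),s["contact_force"][2]])
def show(s,t=""): print(t,"t%.2f"%s["t"],"loc",loc(s).round(2),"F",F(s).round(1),"w",round(float(s["width"]),2))
E
python3 - <<'E'
from push import *
s=bot.read_state(); show(s)
x=-51.5; y=-.4
bot.line_to(tgt(x,y,44.5),velocity=15); s=bot.read_state(); show(s)
while x<-41:
    x+=.75
    bot.line_to(tgt(x,y,44.5),velocity=12)
    s=bot.read_state(); show(s,x)
    if F(s)[0]<-14: break
E
```

```text
t10.21 loc [-54.94  -0.09  43.19] F [-9.9 -0.3 10.9] w 25.01
 t10.46 loc [-52.65   0.3   43.3 ] F [-0.9  0.7 -5.4] w 25.03
-50.75 t10.71 loc [-50.86  -0.12  43.9 ] F [-0.2  0.7 -6.7] w 24.95
-50.0 t10.96 loc [-49.93  -0.35  44.4 ] F [-0.2  0.2 -7.4] w 24.89
-49.25 t11.21 loc [-49.19  -0.4   44.55] F [ 0.1  0.3 -7.3] w 24.78
-48.5 t11.46 loc [-48.45  -0.43  44.54] F [-0.2 -0.6 -6.3] w 24.96
-47.75 t11.71 loc [-47.73  -0.4   44.48] F [ 0.4 -0.4 -6.6] w 24.63
-47.0 t11.96 loc [-47.59  -0.36  44.37] F [-2.5  0.1 -6.2] w 24.59
-46.25 t12.21 loc [-47.58  -0.34  44.31] F [-6.3 -0.8 -4.3] w 24.72
-45.5 t12.46 loc [-47.61  -0.33  44.24] F [-7.4 -0.8 -3.5] w 24.88
-44.75 t12.71 loc [-47.66  -0.27  44.17] F [-9.6 -1.  -1.5] w 25.09
-44.0 t12.96 loc [-47.66  -0.26  44.11] F [-12.6  -1.9  -0.8] w 25.04
-43.25 t13.21 loc [-47.66  -0.23  44.03] F [-14.4  -2.7   0.3] w 25.03
```

```bash
python3 - <<'E'
from push import *
for c,v in [((-48.6,.04,44.5),12),((-48.6,.04,42.9),8),((-46.5,.1,42.9),12),((-44,.1,42.9),12)]:
    bot.line_to(tgt(*c),velocity=v); bot.pause(.1); show(bot.read_state(),c)
bot.move_gripper(50); bot.pause(.1); show(bot.read_state(),"open")
bot.line_to(tgt(-47.5,.1,43),velocity=20); show(bot.read_state())
bot.line_to(tgt(-47.5,.1,150),velocity=120)
bot.line_to(tgt(-60,10,300),velocity=300,ori=down(np.pi)); bot.pause(.2)
st,im=snap("wrist","w3.png"); show(st)
cv2.imwrite("pics/w3b.png",cv2.resize(im[80:300,80:380],(800,587),interpolation=cv2.INTER_CUBIC))
E
```

```text
(-48.6, 0.04, 44.5) t13.91 loc [-48.17   0.09  44.58] F [-0.   1.  -7.3] w 24.87
(-48.6, 0.04, 42.9) t14.36 loc [-4.825e+01 -3.000e-02  4.311e+01] F [ 0.1  0.3 -4.8] w 25.62
(-46.5, 0.1, 42.9) t14.78 loc [-4.759e+01  3.000e-02  4.314e+01] F [-5.6  1.7  1.2] w 25.01
(-44, 0.1, 42.9) t15.24 loc [-47.6    0.05  43.1 ] F [-13.1   0.1   6.1] w 25.1
open t16.01 loc [-43.92   0.13  42.89] F [-0.1  0.6  0.3] w 50.1
 t16.33 loc [-47.66   0.06  43.06] F [ 0.4 -0.4  0. ] w 49.78
 t18.23 loc [-60.46  10.23 298.32] F [-0.8  0.6 -1.3] w 50.02
```

View pics/w3b.png

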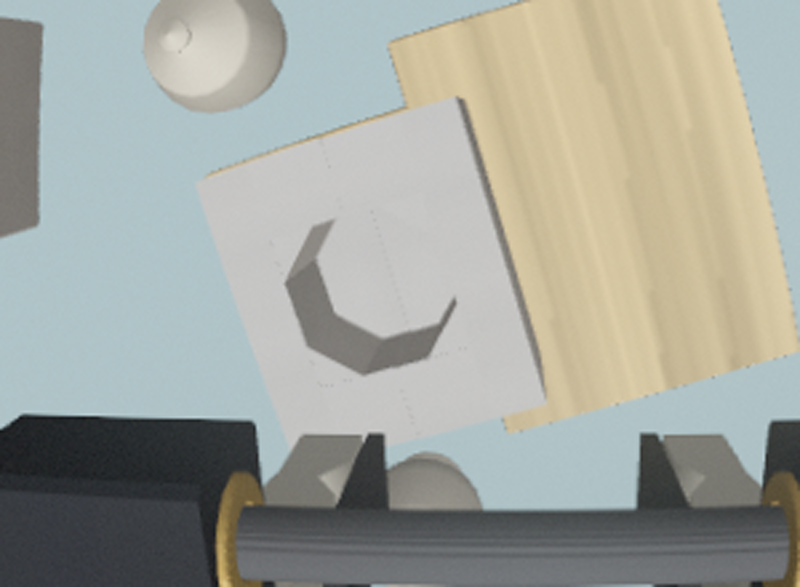

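The picture shows the halves closed, with a hairline seam from (323,140) to (410,430) and the end edge apparently continuous. I'll quantify that from the contour.

```bash
cat > chk.py <<'E'
from push import *
def chk(st,im):
    """per-edge line fits in the fixed frame, both halves"""
    w=max(tops(st,im),key=lambda a:len(a[2]))[2]
    P=np.c_[(w-f[1:])@u(f[0]),(w-f[1:])@n(f[0])]; x,y=P.T
    for nm,k,sel in [("-y end fixed",1,(abs(y+70)<5)&(x>4)&(x<56)),("-y end loose",1,(abs(y+70)<5)&(x<-4)&(x>-56)),
                   ("+y end fixed",1,(abs(y-70)<5)&(x>4)&(x<56)),("+y end loose",1,(abs(y-70)<5)&(x<-4)&(x>-56)),
                   ("back loose",0,(abs(x+60)<5)&(abs(y)<60)),("back fixed",0,(abs(x-60)<5)&(abs(y)<60))]:
        if sel.sum()<8: continue
        a=np.polyfit(P[sel,1-k],P[sel,k],1); m=np.median(P[sel,1-k])
        r=P[sel,k]-np.polyval(a,P[sel,1-k])
        print(nm,int(sel.sum()),"slope %.4f"%a[0],"at mid %.2f"%np.polyval(a,m),"at joint/centre %.2f"%a[1],"rms %.2f"%r.std())
E
python3 - <<'E'
from chk import *
chk(bot.read_state(),cv2.imread("pics/w3.png"))
E
```

```text
-y end fixed 54 slope 0.0036 at mid -70.16 at joint/centre -70.27 rms 0.15
-y end loose 59 slope -0.0003 at mid -69.66 at joint/centre -69.67 rms 0.11
+y end fixed 17 slope -0.2061 at mid 68.77 at joint/centre 71.27 rms 1.16
+y end loose 56 slope 0.0191 at mid 70.12 at joint/centre 70.69 rms 0.28
back loose 132 slope 0.0001 at mid -60.12 at joint/centre -60.12 rms 0.11
back fixed 127 slope -0.0050 at mid 60.01 at joint/centre 60.02 rms 0.63
```

Flush within 0.5 mm, parallel within 0.1 mrad, gap about 0.1 mm. The half is released, so on to the switch box.

```bash
python3 - <<'E'
from h import *
bot.move_ptp([630,230,330],down(np.pi)); bot.move_gripper(0,force=20); bot.pause(.2)
st,im=snap("wrist","w4.png"); print(st["t"],st["tcp_pos"],st["width"])
np.savez("st4.npz",**st)
cv2.imwrite("pics/w4b.png",cv2.resize(im[0:300,80:480],(800,600),interpolation=cv2.INTER_CUBIC))
E
```

```text
21.1 [629.96656237 230.03055072 329.97773742] 0.27868587750750307
```

View pics/w4b.png

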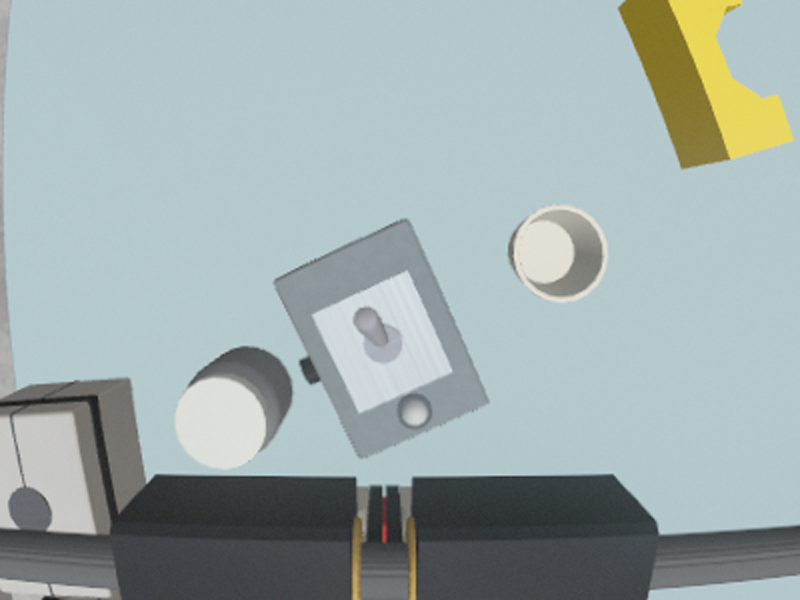

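The grey box's top corners are at (276,282), (407,220), (488,402) and (362,457). The lens is at (414,409). The toggle's foot is at (382,342) and its tip at (367,322), leaning away from the lens (off).

```bash
python3 - <<'E'
from h import *
st=dict(np.load("st4.npz")); P=lambda u,v,z:onz("wrist",(80+u/2-.25,v/2-.25),z,st)[:2]
c=np.array([P(*p,55) for p in [(276,282),(407,220),(488,402),(362,457)]]); print(c.round(1), np.linalg.norm(np.diff(c,axis=0),axis=1).round(1))
o=c.mean(0); lens=P(414,409,62); foot=P(382,342,58); tip=P(367,321,109)
ey=(c[2]+c[3]-c[0]-c[1]); ey/=np.linalg.norm(ey); ex=np.array([ey[1],-ey[0]]); b=np.arctan2(ex[1],ex[0])
print("o",o,"yaw",b); L=lambda p:np.round([(p-o)@ex,(p-o)@ey],1)
print("lens",L(lens),"foot",L(foot),"tip",L(tip),"jar",L(P(222,423,100)),"cup",L(P(560,252,55)))
np.save("box.npy",np.r_[b,o])
G=lambda x,y,z:[*(o+x*ex+y*ey),z]
for y,z in ((-75,180),(-75,88),(-6,88)): print(bot.solve_ik(G(0,y,z),down(np.pi+b)))
E
```

```text
[[701.3 184.5]
 [614.1 143.9]
 [557.1 267.3]
 [644.6 307.2]] [ 96.2 135.9  96.2]
o [629.2706745  225.74705148] yaw 0.4329831092703654
lens [ 0.2 49.2] foot [ 0.9 -0.9] tip [  0.3 -22.9] jar [111.5  -3.1] cup [-134.5   -7.5]
[ 0.52048994  0.39505412 -0.0415052   0.         -1.134237   -0.08750683]
[ 0.52048994  0.47233817 -0.14533167  0.         -0.95312649 -0.08750683]
[ 0.62624506  0.45780006 -0.17028705  0.         -0.94270922 -0.19326195]
```

```bash
python3 - <<'E'
from h import *
b,*o=np.load("box.npy"); o=np.array(o); ex=np.array([np.cos(b),np.sin(b)]); ey=np.array([-ex[1],ex[0]])
G=lambda x,y,z:[*(o+x*ex+y*ey),z]; q=down(np.pi+b)
bot.move_ptp(G(0,-75,180),q); bot.line_to(G(0,-75,88),velocity=120)
for y in (-40,-30,-20,-12,-6):
    bot.line_to(G(0,y,88),velocity=40); s=bot.read_state(); print(y,round(s["t"],2),s["contact_force"].round(1))
bot.line_to(G(0,-50,88),velocity=80); bot.line_to(G(0,-60,200),velocity=150)
bot.move_ptp([630,230,330],down(np.pi)); bot.pause(.3)
st,im=snap("wrist","w5.png"); print(st["t"])
bot.move_ptp([580,-215,300],down(np.pi)); bot.pause(.3)
st,im2=snap("wrist","w6.png"); print(st["t"])
np.savez("st6.npz",**st)
from chk import chk; chk(st,im2)
a=cv2.resize(im[90:250,180:340],(400,400)); c=cv2.resize(im2[50:250,100:300],(400,400))
cv2.imwrite("pics/fin.png",np.hstack([a,c]))
E
```

```text
-40 23.81 [ 1.2 -0.  -0.3]
-30 24.21 [ 0.2 -0.5  0.9]
-20 24.61 [ 0.4 -0.2  0.5]
-12 24.96 [ 0.5  0.4 -0.3]
-6 25.26 [0.9 0.3 0.1]
27.7917
29.7917
-y end fixed 56 slope -0.0007 at mid -70.05 at joint/centre -70.03 rms 0.12
-y end loose 59 slope 0.0020 at mid -69.59 at joint/centre -69.53 rms 0.10
+y end loose 57 slope -0.0050 at mid 69.88 at joint/centre 69.73 rms 0.72
back loose 135 slope -0.0004 at mid -60.42 at joint/centre -60.42 rms 0.13
back fixed 120 slope -0.0059 at mid 59.77 at joint/centre 59.75 rms 0.63
```

View pics/fin.png

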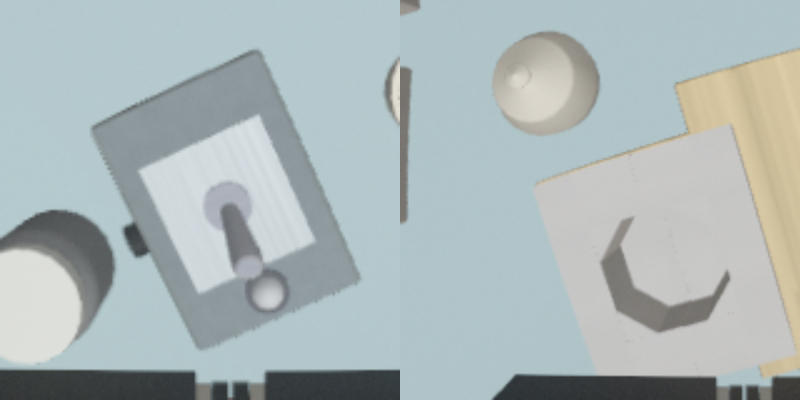

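The toggle now leans to the lens (tip at (247,265), lens at (268,292)). The mould is still closed, and the arm is clear. Handing in.

```bash
python3 -c "
from plant import bot
print(bot.read_state()['contact_force']); print(bot.close_job())"
```

```text
[-0.20539641 -0.0492497   0.80995621]
the job is handed in; nothing more can be done
None
```

The mould is closed, and the pump's toggle is over on the lens side. I handed the job in at about 30 s of the 64 s limit.

**What I did:** I gripped the loose half by its thin wall at 15 N and slid it to the fixed half. I pressed it on with about 14 N, let go and backed off. Then I flipped the toggle with the closed fingers, and the contact force stayed within sensor noise.

**Last checks:**
- **Joint:** the closed block measures 120.2 mm over both halves, where 120 would be perfect, so the gap is about 0.2 mm or less. The loose half's back is parallel within 0.5 mrad.
- **Sides:** they are flush to about 0.5 mm at the -y end. The gripper partly hid the +y end, so I couldn't check the sides against each other there.
- **Toggle:** the last picture shows it leaning to the lens.
- **Bystanders:** the jar and the one egg pot fully in the last views look undisturbed. I took no fresh overall picture, so the other pots were not rechecked.

**What went off plan:** the first part of the slide pressed the half down with about 10 N, so I raised the grip. That lifted the half about 1 mm off the board during the last few millimetres, and I lowered it again before pressing the joint shut and letting go.

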